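# Clamp a glued heel in the gluing jig

## Task

Put the stacked shoe heel into the gluing jig's nest, between the two low rails with its flat face gently up against the fence, and then push the toggle clamp's red handle down past its over-center point so that the clamp stays locked on the heel by itself. Use only a light hand on the fence and the handle: feel for the stop and do not force them. Leave the glue tin, the hammer and the tack dish alone.

Things in the scene. Friction and masses are not known exactly. Their poses are not given: they have to be found in the camera images.
- jig: Gluing jig fixed on the bench: plywood board 130 x 280 x 12 mm with a nest and a horizontal toggle clamp. Origin at bench height under the clamp arm's pivot; x across the jig, y along it from the nest (-y) to the handle (+y), z up; the board spans y -180 to +100. The clamp's two steel fork plates stand at x -19 to +19, y -35 to +60, up to z 84 mm.
- nest (a point): Where a seated heel's origin belongs: on the nest's floor (12 mm above the bench), at y -100 in the jig; axes as the jig's. Two aluminium rails along y, 8 mm high above the floor, 7 mm thick, 65 mm long (jig y -140 to -75), inner faces at x +-28 mm, leave the heel 3 mm each side. The nest is open upwards and at its -y end; the fence closes its +y end.
- fence: Aluminium fence of the nest, part of the jig: 70 wide (x), 8 thick (y), 22 mm high. Origin at the middle of the lower edge of the face that the heel touches (y -75 in the jig); axes as the jig's. It must never be pressed with more than 25 N.
- heel: Loose stacked shoe heel, brown layers with a black rubber top, about 90 g, 40 mm high, lying on the bench with its rubber up. D-shaped from above: 50 mm wide (x), flat face at y +25, parallel sides from y -5 to +25, half-round back (radius 25) to y -30. Origin at the underside, z up.
- clamp_pivot (a point): Pivot of the clamp arm (jig x 0, y 0, z 80 mm). The steel arm is 100 mm long; open, it stands upright leaning back from the nest, its spindle and foot at 100 to 200 mm above the bench, reaching at most 45 mm from the pivot towards the nest. It swings down onto the heel as the handle goes down.
- foot: Black rubber foot of the clamp's spindle, 20 mm diameter, 10 mm high; origin at the middle of its pressing face. It comes down on the rubber top of a seated heel, about over the heel's origin, touching when the handle is some 15 degrees above its over-center point; from there the linkage gives springily, which makes the handle's resistance.
- handle_pivot (a point): Pivot of the handle (jig x 0, y +40, z 65 mm; pivot axis along the jig's x). The handle slants up at some 48 to 72 degrees when open, over the +y side, and swings down to a hard stop, there lying somewhere from 6 degrees above level to 13 below, pointing to the jig's +y. Bent by use and more or less open, its height at the stop is not known to better than 19 mm either way: it must be felt.
- handle_grip (a point): Middle of the red grip, on the handle's axis, 120 mm from its pivot. Pushed here square to the handle it moves almost freely at first, resists with some 5 to 9 N once the foot is on the heel, gives way at the over-center point some 3 degrees (6 mm) before the stop and snaps on to the stop. Left short of that it springs back and does not hold.
- handle: Clamp handle, bent at its root by use: steel rod with a red grip 18 mm thick, from 71 to 159 mm from the pivot. Origin on the pivot, y axis along the handle to its free end, x axis along the pivot axis. It must never be pressed with more than 25 N.
- glue_tin: Bystander: closed round tin with a yellow band, 64 mm diameter, 85 mm high, origin at its underside.
- hammer: Bystander: hammer lying on the bench beyond the jig.
- tack_dish: Bystander: small steel dish, 80 mm diameter, 30 mm high, origin at its underside.
There are look-alikes about, which are no part of the job. Of the things that look like the heel, take the one that is farthest to the robot's left at the start.

How it is judged:
On the way:
1. the heel sits in the nest against the fence (gap under 3 mm, square within 0.08 rad) while the clamp is still off it (y of heel in the frame of fence between -0.028 and -0.023 m and x of heel in the frame of fence between -0.005 and 0.005 m and z of heel in the frame of fence between -0.003 and 0.002 m and angle between the y axis of heel and the y axis of fence, either way round below 0.08 rad and contact force between heel and foot below 0.5 N), for 0.2 s.
At the end, for the whole second after the job is handed in: The heel sits in the nest against the fence (gap under 3 mm, square within 0.08 rad), at rest, and the locked clamp's foot presses on it with more than 10 N with the robot's hand off (y of heel in the frame of fence between -0.028 and -0.023 m and x of heel in the frame of fence between -0.005 and 0.005 m and z of heel in the frame of fence between -0.004 and 0.002 m and angle between the y axis of heel and the y axis of fence, either way round below 0.08 rad and angle between heel's own z axis and vertical below 0.08 rad and linear speed of heel below 0.01 m/s and contact force between heel and foot above 10 N); the robot touches nothing.
It fails at once if the handle is pressed with more than 25 N (contact force between handle and anything else above 25 N).
It fails at once if the fence is pressed with more than 25 N (contact force between fence and anything else above 25 N).
It fails at once if the glue tin is moved by more than 30 mm (distance of glue_tin from where it was at the start of the episode above 0.03 m).
It fails at once if the hammer is moved by more than 30 mm (distance of hammer from where it was at the start of the episode above 0.03 m).
It fails at once if the tack dish is moved by more than 30 mm (distance of tack_dish from where it was at the start of the episode above 0.03 m).
It also fails if it takes over 72 s, if anything falls off the work surface, if the arm or the gripper's body presses on something with over 40 N, if the wrist force passes 120 N, or if a joint passes its speed limit or range.

## Robot

A 6-joint arm with a two-finger parallel gripper is mounted at the origin on the work surface. World frame = base frame: x ahead of the robot, y to its left, z up, the work surface at z = 0. Lengths are in m, angles in rad, forces in N, time in s.
With the tool pointing down it reaches from about 0.325 to 0.775 m from the base axis. Payload 5.5 kg.
Tool frame: the origin (TCP) lies midway between the tips of the shut fingers; the grasp point (between the pads) lies 19 mm behind it; y points along the fingers, z is the direction in which the jaws open and shut, and the axes are right-handed (so a half turn about y gives the same grasp; the last joint's range is limited). The gripper opens to 85 mm and grips with 20 to 120 N. Pads are 22 mm wide; open, the fingers measure 114 mm over their backs; the gripper's body (76 mm by 85 mm) begins 54 mm behind the grasp point. The pads swing forward as they close: fully open they stand 13 mm farther back than shut.
Start: joints at [-1.325, 0.091, 1.231, -0, 1.82, -0.057], TCP at [0.179, -0.573, 0.231] pointing down, gripper open.
Joint ranges: [-2.87, 2.87], [-0.86, 2.18], [0.17, 2.46], [-1.51, 4.65], [0.06, 2.69], [-2.65, 2.65]. Speed limits (rad/s): [2.57, 2.57, 3.01, 3.14, 3.14, 3.14].

## Interface

Orientations are given as a 3x3 rotation matrix whose columns are the frame's x, y, z axes.
In Python, from bench import manip gives the robot as it stands.
- The arm moves only by the tool carry_out, never from a script. Its arguments are lists of equal length, an entry for each row: "dp": the shift along the tool's x, y, z normalised to -1 to 1, where 1 is 0.1 m, a list of three; "rotation": the turn, a rotation vector about the tool's x, y, z normalised to -1 to 1, where 1 is 6 degrees, a list of three; "jaw": the closure, from 0 (fully open) to 1 (shut). A call has 1 to 20 rows; each row shifts and turns the commanded pose from where the row before left it, along the tool's axes as they then stand; what a row does not reach is not made up. A row lasts 1/12 s, in which the tool goes at most 41.7 mm and 7.16 degrees, less where a joint would pass 70% of its speed; a pose out of reach is approached as far as the arm can. A call with a number of a shift or a turn outside -1 to 1 is refused whole. A call with a gripper value outside its range is refused whole. The fingers move at their own pace and stop on an object; the grip force is fixed at half the most. Time passes only in rows, so rows that do not move let the fingers close. It gives the time, the measured TCP pose, the force and the opening at its end, in the units of the state.
- manip.get_state(): the state, without advancing time (a new reading comes with each control period).
- manip.read_camera(name): name is "side" or "top" or "wrist"; returns a dict with "frame" (420x560x3 uint8, red, green, blue), "intrinsics" (3x3 intrinsics, pixels), "camera_from_world" (4x4, takes a point from world to camera coordinates). Camera axes: x right, y down, z forward; pixel columns grow to the right and rows downward; lengths in m; the calibration is good to about 2 mm. A picture is of the moment at which its call begins. There is no depth.
- manip.job_done(): hands the job in, once; it reports no verdict.
The state is a dict: "time_s": time; "joints": joint angles; "qd": joint speeds; "effort": joint torques, N m; "eef_pos": TCP position; "eef_rot": TCP orientation; "ft_force": force on the tool from outside, world axes, zero at the start; "moment": the same for the moment, N m; "width": finger opening in m.
Only numpy, scipy, OpenCV 4.12 (cv2) and the standard library are available. Lean on these libraries where they do the work, as an engineer would, in place of code of your own. Each camera call takes 0.05 s, during which the arm holds its last target. There are 200 camera calls.

## Working session

There is one attempt and no reset: what is moved stays moved. The work goes in short steps, Python scripts to look and compute and a tool call to move; the robot and the scene stay as the last step left them, time stands still between calls to the robot, and variables do not carry over. Pictures are saved under pics/ and viewed, about 8 in all and at most 12, crops included, and the job is handed in when it is done.

Besides the shell and the picture viewer there is one more tool, called after "Emit:" as name(argument=value, ...) on one line, values as JSON. carry_out: Moves the arm, as the interface text tells. Its arguments: {"type":"object","properties":{"dp":{"type":"array"},"rotation":{"type":"array"},"jaw":{"type":"array"}},"required":["dp","rotation","jaw"]}

```bash
mkdir -p pics
cat > h.py <<'E'
import numpy as np, cv2
from bench import manip
def shot(n,save=None):
    c=manip.read_camera(n)
    if save: cv2.imwrite(f'pics/{save}.png',c['frame'][:,:,::-1])
    return c
def ray(c,u,v,z):
    K=np.array(c['intrinsics']);T=np.array(c['camera_from_world'])
    d=T[:3,:3].T@np.linalg.solve(K,[u,v,1]);o=-T[:3,:3].T@T[:3,3]
    return o+d*(z-o[2])/d[2]
def proj(c,p):
    K=np.array(c['intrinsics']);T=np.array(c['camera_from_world'])
    q=K@(T[:3,:3]@np.array(p)+T[:3,3]);return q[:2]/q[2]
def line(c,u,v):
    K=np.array(c['intrinsics']);T=np.array(c['camera_from_world'])
    d=T[:3,:3].T@np.linalg.solve(K,[u,v,1]);return -T[:3,:3].T@T[:3,3],d/np.linalg.norm(d)
def tri(*ls):
    A=sum(np.eye(3)-np.outer(d,d) for o,d in ls);b=sum((np.eye(3)-np.outer(d,d))@o for o,d in ls)
    return np.linalg.solve(A,b)
E
python3 - <<'E'
from h import *
np.set_printoptions(precision=4,suppress=True)
t=shot('top','top0');s=shot('side','side0')
for c in(t,s):
    T=np.array(c['camera_from_world']);print(np.array(c['intrinsics']),-T[:3,:3].T@T[:3,3],T[:3,:3])
st=manip.get_state();print(st['eef_pos'],st['eef_rot'],st['ft_force'],st['width'],st['time_s'])
E
```

```text
[[529.0367   0.     272.2293]
 [  0.     529.0367 205.2239]
 [  0.       0.       1.    ]] [ 0.4345 -0.0935  1.6672] [[ 0.0229 -0.9995  0.0226]
 [-0.9949 -0.025  -0.0981]
 [ 0.0986 -0.0203 -0.9949]]
[[484.4442   0.     281.4054]
 [  0.     484.4442 211.6972]
 [  0.       0.       1.    ]] [-0.0341  0.7399  1.0551] [[-0.8082 -0.5889  0.0023]
 [-0.3978  0.5431 -0.7394]
 [ 0.4342 -0.5985 -0.6732]]
[ 0.1788 -0.5725  0.2302] [[-0.9545 -0.0004  0.2982]
 [-0.2982  0.0017 -0.9545]
 [-0.0001 -1.     -0.0018]] [-0.0772  0.3079  0.4484] 0.08561791533944722 0.1
```

View pics/top0.png

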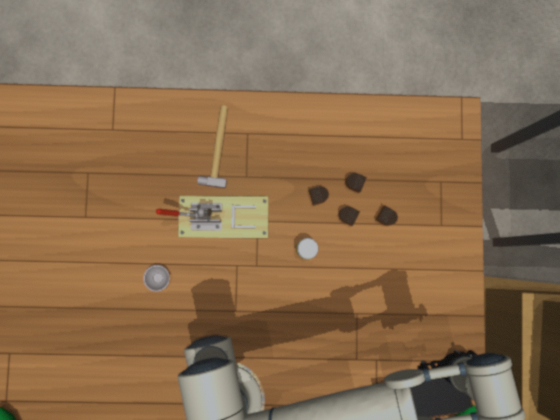

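View pics/side0.png

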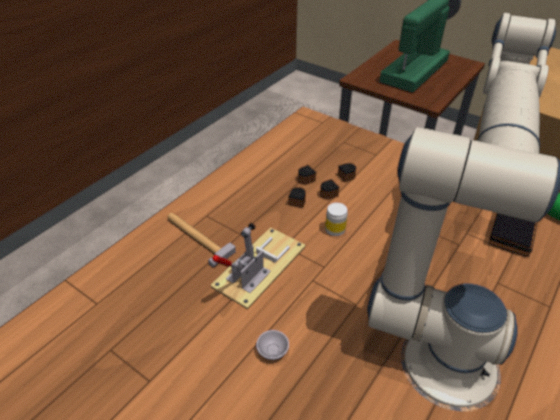

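Top view: the jig is at about (223,217) with its handle pointing left (+y) at (168,212). The tin is at (308,248), the dish at (156,278) and the hammer at (215,180). Four things could be taken for the heel: (319,195), (356,182), (348,216) and (387,216). The one farthest to the robot's left is (319,195). I'll check it in one crop and measure.

Run:
```python
from h import *
np.set_printoptions(precision=4,suppress=True)
t=shot('top');s=shot('side')
f=t['frame'];hsv=cv2.cvtColor(f,cv2.COLOR_RGB2HSV)
a=cv2.resize(f[175:265,150:290],None,fx=5,fy=5,interpolation=cv2.INTER_CUBIC)[:, :700]
b=cv2.resize(f[170:240,295:410],None,fx=5,fy=5,interpolation=cv2.INTER_CUBIC)
cv2.imwrite('pics/c1.png',cv2.resize(np.vstack([np.pad(a,((0,0),(0,0),(0,0))),np.pad(b,((0,0),(0,125),(0,0)))]),None,fx=.75,fy=.75)[:,:,::-1])
m=((hsv[...,0]>22)&(hsv[...,0]<36)&(hsv[...,1]>60)&(hsv[...,2]>140)).astype(np.uint8)
m[:,:170]=0;m[:,280:]=0;m[:190]=0;m[245:]=0
p=cv2.findNonZero(m);r=cv2.minAreaRect(p);print('board',r)
for q in cv2.boxPoints(r):print(q,ray(t,*q,.012))
g=f.max(axis=2)
m=(g<60).astype(np.uint8);m[:165]=0;m[240:]=0;m[:,:300]=0;m[:,410:]=0
n,l,stt,ce=cv2.connectedComponentsWithStats(m)
for i in range(1,n):
    if stt[i,4]>40:
        r=cv2.minAreaRect(cv2.findNonZero((l==i).astype(np.uint8)));print(stt[i],ce[i],ray(t,*ce[i],.04),r)
print('tin',ray(t,308,248,.085),'dish',ray(t,156,278,.03))
```

```text
board ((222.49996948242188, 216.5), (88.99998474121094, 40.99999237060547), -0.0)
[178. 237.] [0.4917 0.1638 0.012 ]
[178. 196.] [0.6201 0.169  0.012 ]
[267. 196.] [ 0.6272 -0.1101  0.012 ]
[267. 237.] [ 0.4983 -0.1132  0.012 ]
[347 175   8  12  42] [350.6667 180.7381] [ 0.6785 -0.3693  0.04  ] ((350.3799743652344, 180.33999633789062), (6.788225173950195, 11.313708305358887), 8.130102157592773)
tin [ 0.4656 -0.2355  0.085 ] dish [0.3645 0.2229 0.03  ]
```

View pics/c1.png

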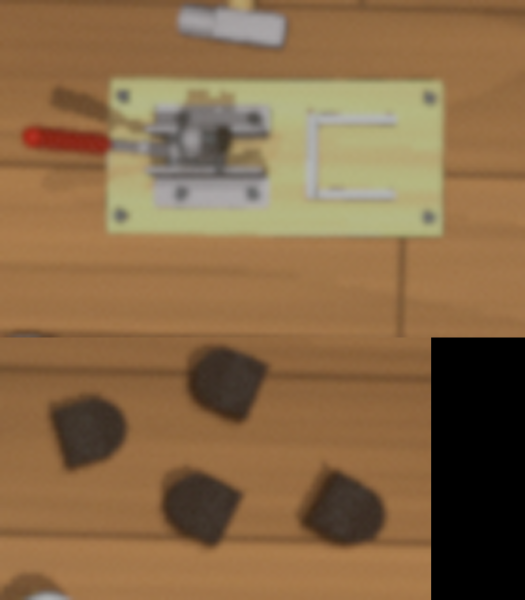

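The leftmost candidate (319,195) is a D-shaped dark heel with its flat face to the left (+y). The other three are further right. The jig lies almost along world y. Next I'll get a rough heel pose and the wrist camera geometry.

Run:
```python
from h import *
np.set_printoptions(precision=4,suppress=True)
t=shot('top');w=shot('wrist')
f=t['frame'];g=cv2.GaussianBlur(f,(3,3),0)[...,0][178:212,300:336]
th,m=cv2.threshold(g,0,1,cv2.THRESH_BINARY_INV+cv2.THRESH_OTSU)
n,l,s,ce=cv2.connectedComponentsWithStats(m);i=1+s[1:,4].argmax()
pts=cv2.findNonZero((l==i).astype(np.uint8)).reshape(-1,2)+[300,178]
W=np.array([ray(t,u,v,.04)[:2] for u,v in pts]);print(th,s[i],W.mean(0))
c,(a,b),ang=cv2.minAreaRect((W*1000).astype(np.float32));print(c,a,b,ang)
st=manip.get_state();R=np.array(st['eef_rot']);p=np.array(st['eef_pos'])
T=np.array(w['camera_from_world']);o=-T[:3,:3].T@T[:3,3]
print('cam in tool',R.T@(o-p));print('cam axes in tool (rows)',T[:3,:3]@R);print(np.array(w['intrinsics'])[0])
```

```text
106.0 [  8   7  21  20 301] [ 0.6336 -0.2675]
(634.8351440429688, -269.8643493652344) 55.13478088378906 59.24497985839844 19.326332092285156
cam in tool [-0.0824 -0.1438 -0.001 ]
cam axes in tool (rows) [[-0.0003  0.001   1.    ]
 [ 0.9477 -0.3191  0.0006]
 [ 0.3191  0.9477 -0.0009]]
[302.4301   0.     284.3025]
```

The wrist camera sits 82 mm off the tool axis, on its -x side. At the nest that side would be the clamp arm's, and the other yaw is outside joint 6's range. So I'll grip the heel by its parallel sides with the tool leaning 30° back from the clamp. First I'll move above the heel and turn.

Emit:
carry_out(dp=[[-0.263,0.025,-0.077],[-0.263,0.025,-0.077],[-0.263,0.025,-0.077],[-0.263,0.025,-0.077],[-0.263,0.025,-0.077],[-0.263,0.025,-0.077],[-0.263,0.025,-0.077],[-0.263,0.025,-0.077],[-0.263,0.025,-0.077],[-0.263,0.025,-0.077],[-0.263,0.025,-0.077],[-0.263,0.025,-0.077],[-0.263,0.025,-0.077],[-0.263,0.025,-0.077],[-0.263,0.025,-0.077],[-0.263,0.025,-0.077],[-0.263,0.025,-0.077],[-0.263,0.025,-0.077],[-0.263,0.025,-0.077],[-0.263,0.025,-0.077]], rotation=[[0,0,0],[0,0,0],[0,0,0],[0,0,0],[0,0,0],[0,0,0],[0,0,0],[0,0,0],[0,0,0],[0,0,0],[0,0,0],[0,0,0],[0,0,0],[0,0,0],[0,0,0],[0,0,0],[0,0,0],[0,0,0],[0,0,0],[0,0,0]], jaw=[0,0,0,0,0,0,0,0,0,0,0,0,0,0,0,0,0,0,0,0])

```text
time_s: 1.97
eef_pos: [0.6361, -0.268, 0.181]
eef_rot: [[-0.954, -0.0, 0.298], [-0.298, 0.0, -0.954], [0.0, -1.0, -0.0]]
ft_force: [0.2, 0.1, -0.6]
width: 0.0854
```

Emit:
carry_out(dp=[[0,0,0],[0,0,0],[0,0,0],[0,0,0],[0,0,0],[0,0,0],[0,0,0],[0,0,0],[0,0,0],[0,0,0],[0,0,0],[0,0,0],[0,0,0],[0,0,0],[0,0,0],[0,0,0],[0,0,0]], rotation=[[0,-1,0],[0,-1,0],[0,-1,0],[0,-1,0],[0,-1,0],[0,-1,0],[0,-1,0],[0,-1,0],[0,-1,0],[0,-1,0],[0,-1,0],[0,-1,0],[0,-1,0],[0,-1,0],[0,-1,0],[0,0,0],[0,0,0]], jaw=[0,0,0,0,0,0,0,0,0,0,0,0,0,0,0,0,0])

```text
time_s: 3.38
eef_pos: [0.635, -0.2689, 0.1811]
eef_rot: [[0.295, -0.0, 0.955], [-0.955, 0.0, 0.295], [-0.0, -1.0, -0.0]]
ft_force: [0.2, -0.4, -0.5]
width: 0.0854
```

Run:
```python
from h import *
np.set_printoptions(precision=4,suppress=True)
w=shot('wrist','w1');st=manip.get_state();print(st['eef_pos'],st['eef_rot'],st['joints'])
print(proj(w,[.634,-.268,.04]))
```

```text
[ 0.6351 -0.2688  0.1811] [[ 0.2951 -0.0003  0.9555]
 [-0.9555  0.0001  0.2951]
 [-0.0002 -1.     -0.0002]] [-0.4498  0.3341  1.0427  0.      1.7651 -0.7493]
[283.2186 194.3679]
```

View pics/w1.png

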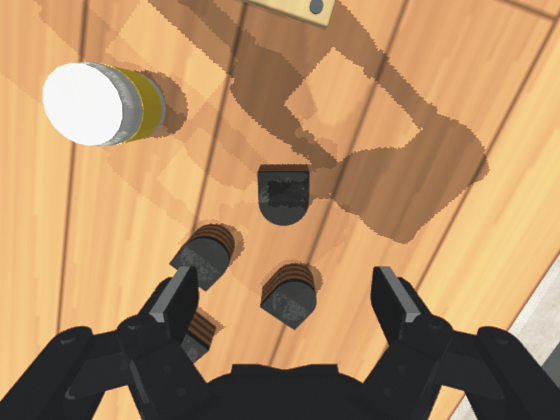

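The wrist view shows the heel at (284,195) with its flat face up (row ≈171), the rubber top black and the brown layers above it. The tin is at (95,105) and the other heels are below. Now I'll fit the black top on the z = 40 mm plane.

Run:
```python
from h import *
np.set_printoptions(precision=4,suppress=True)
w=shot('wrist');f=w['frame'];hsv=cv2.cvtColor(f,cv2.COLOR_RGB2HSV)
m=((f.max(axis=2)<90)&(f[...,0].astype(int)-f[...,2]<22)).astype(np.uint8)
m[:155]=0;m[235:]=0;m[:,:245]=0;m[:,325:]=0
m=cv2.morphologyEx(m,cv2.MORPH_OPEN,np.ones((3,3)))
n,l,s,ce=cv2.connectedComponentsWithStats(m);i=1+s[1:,4].argmax();print(s[i],ce[i])
m=(l==i)
R=np.array(manip.get_state()['eef_rot']);ex=R[:2,2];ey=-R[:2,0];p0=np.array(manip.get_state()['eef_pos'])[:2]
loc=lambda u,v:np.array([(ray(w,u,v,.04)[:2]-p0)@ex,(ray(w,u,v,.04)[:2]-p0)@ey])*1000
for v in range(s[i][1],s[i][1]+s[i][3],5):
    us=np.where(m[v])[0]; print(v,loc(us[0]-.5,v),loc(us[-1]+.5,v))
for u in range(s[i][0],s[i][0]+s[i][2],6):
    vs=np.where(m[:,u])[0]; print(u,loc(u,vs[0]-.5),loc(u,vs[-1]+.5))
```

```text
[ 258  171   51   54 2448] [283.2226 195.1712]
171 [-24.3284  24.3456] [22.5013 24.3395]
176 [-25.4221  19.4759] [23.5804 19.4696]
181 [-25.5616  14.5537] [23.7052 14.5473]
186 [-24.7314   9.5779] [23.8313  9.5717]
191 [-24.8687   4.548 ] [23.9588  4.5417]
196 [-25.0075  -0.5371] [24.0877 -0.5434]
201 [-24.1605  -5.6783] [23.2307 -5.6844]
206 [-24.2969 -10.8764] [ 23.3569 -10.8825]
211 [-23.4365 -16.1326] [ 21.488  -16.1383]
216 [-19.5547 -21.4481] [ 18.5941 -21.4529]
221 [-14.6196 -26.8236] [ 12.639  -26.8271]
258 [-24.8197  23.861 ] [-25.1754  11.0763]
264 [-19.0616  24.829 ] [-20.0452 -20.9138]
270 [-13.3304  24.8283] [-14.123  -27.3645]
276 [-7.5992 24.8275] [ -8.0814 -29.5346]
282 [-1.868  24.8268] [ -2.0096 -30.6238]
288 [ 3.8632 24.8261] [  4.0719 -30.6246]
294 [ 9.5944 24.8253] [ 10.1314 -28.451 ]
300 [15.3256 24.8246] [ 16.1283 -24.1325]
306 [21.0568 24.8238] [ 21.9512 -14.5554]
```

The fit matches the given D shape (±25 mm, flat at +25, back at -30). The heel's origin is within 1 mm of the TCP and its yaw within 0.5°. Next I tilt 30° about tool z, then descend to heel y +10, z 15.

Emit:
carry_out(dp=[[0,0,0],[0,0,0],[0,0,0],[0,0,0],[0,0,0],[0,0,-0.006],[0.062,0.124,0],[0.062,0.124,0],[0.062,0.124,0],[0.062,0.124,0],[0.062,0.124,0],[0.062,0.124,0],[0.062,0.124,0],[0.062,0.124,0],[0.062,0.124,0],[0,0,0],[0,0,0]], rotation=[[0,0,1],[0,0,1],[0,0,1],[0,0,1],[0,0,1],[0,0,0],[0,0,0],[0,0,0],[0,0,0],[0,0,0],[0,0,0],[0,0,0],[0,0,0],[0,0,0],[0,0,0],[0,0,0],[0,0,0]], jaw=[0,0,0,0,0,0,0,0,0,0,0,0,0,0,0,0,0])

```text
time_s: 4.9
eef_pos: [0.6317, -0.2615, 0.0552]
eef_rot: [[0.257, -0.151, 0.955], [-0.826, 0.479, 0.298], [-0.502, -0.865, -0.002]]
ft_force: [0.1, 1.2, 0.6]
width: 0.0854
```

Run:
```python
from h import *
np.set_printoptions(precision=4,suppress=True)
st=manip.get_state();p=np.array(st['eef_pos']);R=np.array(st['eef_rot']);print(p,R,st['joints'],st['ft_force'])
y=np.arctan2(R[1,2],R[0,2]);hx=np.array([np.cos(y),np.sin(y),0]);hy=np.array([-np.sin(y),np.cos(y),0])
h=np.array([.6351,-.2688,0])-.0006*hx
d=h+.010*hy+[0,0,.015]-p
print('togo tool units',R.T@d*10, 'yaw',y)
```

```text
[ 0.6317 -0.2615  0.0552] [[ 0.257  -0.1511  0.9545]
 [-0.8259  0.4785  0.2981]
 [-0.5018 -0.865  -0.0018]] [-0.5984  0.7133  0.8434  0.3465  1.9894 -0.8239] [0.0785 1.1998 0.6078]
togo tool units [0.1841 0.3582 0.0057] yaw 0.3026824868666816
```

Emit:
carry_out(dp=[[0.061,0.12,0.006],[0.061,0.12,0],[0.061,0.118,0],[0,0,0],[0,0,0],[0,0,0],[0,0,0],[0,0,0],[0,0,0],[0,0,0],[0,0,0],[0,0,0]], rotation=[[0,0,0],[0,0,0],[0,0,0],[0,0,0],[0,0,0],[0,0,0],[0,0,0],[0,0,0],[0,0,0],[0,0,0],[0,0,0],[0,0,0]], jaw=[0,0,0,0,0.5,0.8,1,1,1,1,1,1])

```text
time_s: 5.9
eef_pos: [0.6328, -0.2603, 0.0178]
eef_rot: [[0.259, -0.147, 0.955], [-0.827, 0.476, 0.298], [-0.499, -0.867, 0.002]]
ft_force: [1.4, -2.2, 5.6]
width: 0.0489
```

Run:
```python
from h import *
np.set_printoptions(precision=4,suppress=True)
st=manip.get_state();print(st['eef_pos'],st['width'],st['ft_force'],st['eef_rot'])
w=shot('wrist','w2')
```

```text
[ 0.6328 -0.2603  0.0178] 0.04887782925488427 [ 1.4053 -2.2128  5.573 ] [[ 0.259  -0.1472  0.9546]
 [-0.8273  0.4763  0.2979]
 [-0.4985 -0.8669  0.0016]]
```

View pics/w2.png

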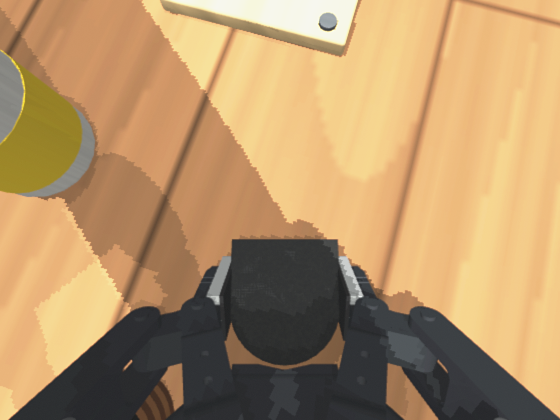

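The heel is held squarely between the pads (opening 48.9 mm, flat face at row 240). I lift 100 mm.

Emit:
carry_out(dp=[[-0.05,-0.087,0],[-0.05,-0.087,0],[-0.05,-0.087,0],[-0.05,-0.087,0],[-0.05,-0.087,0],[-0.05,-0.087,0],[-0.05,-0.087,0],[-0.05,-0.087,0],[-0.05,-0.087,0],[-0.05,-0.087,0],[0,0,0],[0,0,0],[0,0,0]], rotation=[[0,0,0],[0,0,0],[0,0,0],[0,0,0],[0,0,0],[0,0,0],[0,0,0],[0,0,0],[0,0,0],[0,0,0],[0,0,0],[0,0,0],[0,0,0]], jaw=[1,1,1,1,1,1,1,1,1,1,1,1,1])

```text
time_s: 7.03
eef_pos: [0.6322, -0.26, 0.1164]
eef_rot: [[0.258, -0.15, 0.955], [-0.827, 0.477, 0.298], [-0.5, -0.866, -0.0]]
ft_force: [0.0, 0.3, -1.4]
width: 0.0492
```

Run:
```python
from h import *
np.set_printoptions(precision=4,suppress=True)
st=manip.get_state();print(st['eef_pos'],st['width'],st['ft_force'],st['eef_rot'],st['joints'])
w=shot('wrist','w3');s=shot('side')
v=np.hstack([cv2.resize(w['frame'],(400,300)),cv2.resize(s['frame'][160:310,200:400],(400,300),interpolation=cv2.INTER_CUBIC)])
cv2.imwrite('pics/v3.png',v[:,:,::-1])
for x in(.49,.56,.63): print(x,proj(w,[x,-.113,.012]),proj(w,[x,-.03,.012]))
```

```text
[ 0.6322 -0.26    0.1164] 0.04917884652673385 [ 0.0487  0.283  -1.4097] [[ 0.2579 -0.1496  0.9545]
 [-0.8265  0.4775  0.2981]
 [-0.5004 -0.8658 -0.0005]] [-0.5964  0.6885  0.7698  0.3641  2.0791 -0.7844]
0.49 [191.7587  82.4951] [219.9928  14.5815]
0.56 [258.5111 101.5854] [283.7659  31.8066]
0.63 [327.1645 121.2194] [349.2627  49.4972]
```

View pics/v3.png

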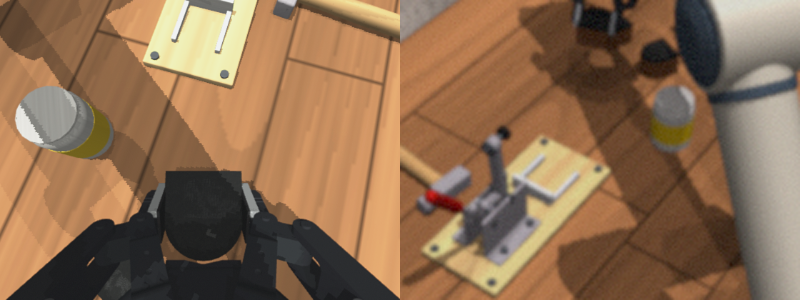

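The heel is lifted level and the wrist sees the board's near edge and both rails (full resolution: left rail end at about (247,56), right rail end at about (306,72)). The clamp is open. I'll measure the rails and board edges in this view.

Run:
```python
from h import *
np.set_printoptions(precision=4,suppress=True)
w=shot('wrist');f=w['frame'];hsv=cv2.cvtColor(f,cv2.COLOR_RGB2HSV)
m=((hsv[...,1]<35)&(hsv[...,2]>170)).astype(np.uint8);m[110:]=0;m[:,:200]=0;m[:,375:]=0
n,l,s,ce=cv2.connectedComponentsWithStats(m)
for i in range(1,n):
    if s[i,4]>30: print('bright',s[i],ce[i])
# rail tops: per image row, runs of bright -> world at z=.020
for v in range(0,75,6):
    us=np.where(m[v])[0]
    if len(us):
        for g in np.split(us,np.where(np.diff(us)>2)[0]+1):
            if len(g)>2: print(v,g[0],g[-1],ray(w,g[0]-.5,v,.020)[:2],ray(w,g[-1]+.5,v,.020)[:2])
b=((hsv[...,0]>20)&(hsv[...,0]<38)&(hsv[...,1]>40)&(hsv[...,2]>150)).astype(np.uint8);b[130:]=0;b[:,:190]=0;b[:,375:]=0
b=cv2.morphologyEx(b,cv2.MORPH_OPEN,np.ones((3,3)))
n,l,s,ce=cv2.connectedComponentsWithStats(b);i=1+s[1:,4].argmax();print('board',s[i])
# near edge
P=[]
for u in range(210,325,8):
    vs=np.where(l[:,u]==i)[0]
    if len(vs):P.append(ray(w,u,vs[-1]+.5,.012)[:2])
print(np.array(P))
for v in range(5,110,10):
    us=np.where(l[v]==i)[0]
    if len(us):print(v,ray(w,us[0]-.5,v,.012)[:2],ray(w,us[-1]+.5,v,.012)[:2])
cv2.imwrite('pics/c4.png',cv2.resize(f[:120,180:380],None,fx=4,fy=4,interpolation=cv2.INTER_CUBIC)[:,:,::-1])
```

```text
bright [239   0  26  55 395] [251.719   27.3139]
bright [310   0  18   4  47] [320.5319   1.0426]
bright [301  15  24  56 409] [312.4279  42.8117]
0 310 327 [0.5759 0.0071] [0.5935 0.0125]
6 256 263 [ 0.5252 -0.0163] [ 0.533  -0.0139]
12 254 260 [ 0.5256 -0.0238] [ 0.5324 -0.0217]
18 252 258 [ 0.5259 -0.0312] [ 0.5327 -0.029 ]
18 317 323 [ 0.5887 -0.0116] [ 0.5955 -0.0095]
24 250 256 [ 0.5262 -0.0385] [ 0.533  -0.0364]
24 315 322 [ 0.5888 -0.019 ] [ 0.5965 -0.0166]
30 248 254 [ 0.5266 -0.0457] [ 0.5333 -0.0436]
30 313 320 [ 0.5888 -0.0263] [ 0.5965 -0.0239]
36 245 252 [ 0.5259 -0.0532] [ 0.5336 -0.0508]
36 311 318 [ 0.5889 -0.0336] [ 0.5965 -0.0312]
42 243 250 [ 0.5263 -0.0603] [ 0.5339 -0.0579]
42 309 316 [ 0.5889 -0.0408] [ 0.5965 -0.0384]
48 241 247 [ 0.5266 -0.0673] [ 0.5332 -0.0653]
48 308 314 [ 0.5899 -0.0476] [ 0.5965 -0.0455]
54 242 245 [ 0.5297 -0.0734] [ 0.5335 -0.0722]
54 306 312 [ 0.5899 -0.0547] [ 0.5965 -0.0526]
60 304 310 [ 0.59   -0.0617] [ 0.5965 -0.0596]
66 302 308 [ 0.59   -0.0686] [ 0.5965 -0.0666]
board [  201     0   159   119 11232]
[[ 0.5095 -0.1138]
 [ 0.5178 -0.1135]
 [ 0.5261 -0.1132]
 [ 0.5343 -0.1129]
 [ 0.5426 -0.1126]
 [ 0.5508 -0.1123]
 [ 0.559  -0.112 ]
 [ 0.5671 -0.1118]
 [ 0.5756 -0.1125]
 [ 0.5837 -0.1122]
 [ 0.5918 -0.1119]
 [ 0.5998 -0.1116]
 [ 0.6082 -0.1124]
 [ 0.6162 -0.1121]
 [ 0.6242 -0.1118]]
5 [ 0.4964 -0.0156] [0.6252 0.0245]
15 [ 0.4965 -0.0285] [0.6253 0.0116]
25 [ 0.4966 -0.0412] [ 0.6254 -0.0011]
35 [ 0.4967 -0.0537] [ 0.6255 -0.0136]
45 [ 0.4968 -0.0661] [ 0.6257 -0.0259]
55 [ 0.497  -0.0782] [ 0.6258 -0.038 ]
65 [ 0.498  -0.0899] [ 0.6259 -0.05  ]
75 [ 0.4981 -0.1017] [ 0.626  -0.0618]
85 [ 0.4992 -0.113 ] [ 0.6261 -0.0734]
95 [ 0.5359 -0.113 ] [ 0.6262 -0.0848]
105 [ 0.574  -0.1124] [ 0.6263 -0.0961]
```

The rails come out 55.8 mm apart (56 given). The rail ends and board edge agree on the nest at (0.561, -0.032), yaw ≈ 0.013. Now I turn to the jig's yaw and go above the nest, 6 mm short of the fence.

Emit:
carry_out(dp=[[0,0,0],[0,0,0],[0,0,0],[0,0,0],[-0.143,0.083,-0.049],[-0.143,0.083,-0.049],[-0.143,0.083,-0.049],[-0.143,0.083,-0.049],[-0.143,0.083,-0.049],[-0.143,0.083,-0.049],[-0.143,0.083,-0.049],[-0.143,0.083,-0.049],[-0.143,0.083,-0.049],[-0.143,0.083,-0.049],[-0.143,0.083,-0.049],[-0.143,0.083,-0.049],[0,0,0],[0,0,0]], rotation=[[0.346,0.599,0],[0.346,0.599,0],[0.346,0.599,0],[0.346,0.599,0],[0,0,0],[0,0,0],[0,0,0],[0,0,0],[0,0,0],[0,0,0],[0,0,0],[0,0,0],[0,0,0],[0,0,0],[0,0,0],[0,0,0],[0,0,0],[0,0,0]], jaw=[1,1,1,1,1,1,1,1,1,1,1,1,1,1,1,1,1,1])

```text
time_s: 8.68
eef_pos: [0.5705, -0.0618, 0.1162]
eef_rot: [[0.012, -0.007, 1.0], [-0.866, 0.5, 0.014], [-0.5, -0.866, -0.0]]
ft_force: [0.0, -0.5, -1.5]
width: 0.049
```

Run:
```python
from h import *
np.set_printoptions(precision=4,suppress=True)
st=manip.get_state();p=np.array(st['eef_pos']);R=np.array(st['eef_rot']);print(p,R,st['joints'],st['ft_force'])
w=shot('wrist','w5')
y=np.arctan2(R[1,2],R[0,2]);hx=np.array([np.cos(y),np.sin(y),0]);hy=np.array([-np.sin(y),np.cos(y),0]);print('yaw',y)
for x in(-.025,.025): print('flat top edge',proj(w,p+x*hx+.0162*hy+[0,0,.0222]))
jx=np.array([1,.013,0]);jy=np.array([-.013,1,0]);o=np.array([.561,-.0322,0])
for x,yy,z in((-.028,-.04,.02),(.028,-.04,.02),(-.035,.025,.034),(.035,.025,.034)): print('jig pt',proj(w,o+x*jx+yy*jy+[0,0,z]))
t=o+ (.0088-.006)*jy+[0,0,.0298]-p
print('togo tool',R.T@t*10)
```

```text
[ 0.5705 -0.0618  0.1162] [[ 0.0121 -0.0074  0.9999]
 [-0.866   0.4998  0.0142]
 [-0.4999 -0.8661 -0.0003]] [-0.4398  0.1669  1.4333  0.4755  1.7659 -0.4135] [ 0.0443 -0.4695 -1.4539]
yaw 0.014206828369841298
flat top edge [231.8382 236.0004]
flat top edge [336.8811 236.0275]
jig pt [240.2865 282.2838]
jig pt [306.7542 282.388 ]
jig pt [231.9138 203.3493]
jig pt [315.2778 203.4654]
togo tool [ 0.1507  0.9112 -0.0907]
```

View pics/w5.png

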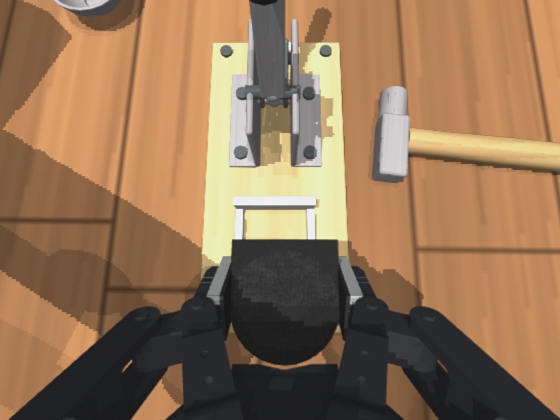

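The heel sits in the pads with its flat face at row 239, and the fence is ahead at rows 197–207, x 234–316. The clamp arm is upright beyond it. I'll measure the fence and flat-face edges exactly.

Run:
```python
from h import *
np.set_printoptions(precision=4,suppress=True)
w=shot('wrist');f=w['frame']
st=manip.get_state();p=np.array(st['eef_pos']);R=np.array(st['eef_rot'])
for u in(255,275,295): print(u,f[192:246:1,u].max(axis=1), f[192:246,u].min(axis=1))
print('row201',f[201,228:242].min(axis=1),f[201,308:322].min(axis=1))
print('row225',f[225,230:250].min(axis=1),f[225,300:322].min(axis=1))
for v in(205,206,207,208): print('fence top front y at v',v,ray(w,275,v,.034)[:2])
zt=p[2]+.0222
for v in(238,239,240): print('heel edge',v,ray(w,284,v,zt)[:2])
```

```text
255 [237 237 237 232 239 240 240 239 240 240 241 244 155 109 108 104 125 235
 239 237 237 237 237 237 237 237 237 237 237 237 237 237 237 237 237 237
 237 237 237 237 237 237 237 237 237 239 242 137  55  47  49  50  51  49] [177 177 182 224 236 237 237 237 237 237 239 241 153 105 104 102 107 157
 165 166 176 177 178 176 178 178 178 178 177 178 178 177 178 178 178 177
 178 178 178 177 178 177 178 178 178 180 178  97  50  46  48  49  49  49]
275 [237 237 237 233 240 240 239 240 240 240 241 243 157 108 100 101 123 232
 237 235 237 237 237 237 237 237 237 237 237 237 237 237 237 237 237 237
 237 237 237 237 237 237 237 237 237 239 242 137  55  49  52  51  51  51] [161 159 167 226 236 237 237 237 237 237 239 241 154 103  97 100 104 143
 149 150 158 160 159 159 159 160 160 160 160 160 160 160 161 161 160 160
 160 161 161 160 160 161 160 160 160 162 160  89  50  48  50  50  49  49]
295 [237 237 237 235 240 240 240 240 240 240 241 243 156 107 105 103 125 234
 239 237 237 237 237 237 237 237 237 237 237 237 237 237 237 237 237 237
 237 237 237 237 237 237 237 237 237 239 242 137  56  50  51  50  50  51] [169 168 175 229 237 237 237 237 237 237 239 241 152 104 101 101 106 151
 159 159 168 170 171 170 170 169 170 170 170 171 170 170 171 170 170 170
 170 170 170 170 170 171 170 170 171 172 170  93  50  49  50  49  49  50]
row201 [177 176 174 174 204 237 237 237 237 237 237 237 237 237] [237 237 237 237 237 237 236 220 133 121 143 188 187 186]
row225 [172 171 170 163 184 236 237 237 237 237 239 232 145  95 110 126 159 167
 169 172] [170 172 175 177 172 151 174 237 238 237 237 237 237 236 219 147 183 190
 189 186 185 186]
fence top front y at v 205 [ 0.5622 -0.0093]
fence top front y at v 206 [ 0.5622 -0.0101]
fence top front y at v 207 [ 0.5622 -0.011 ]
fence top front y at v 208 [ 0.5623 -0.0118]
heel edge 238 [ 0.5704 -0.0472]
heel edge 239 [ 0.5704 -0.0477]
heel edge 240 [ 0.5704 -0.0482]
```

The fence face is at y -0.008 and the heel's flat face 14 mm ahead of the TCP. I go over to 6 mm short of the fence and most of the way down.

Emit:
carry_out(dp=[[-0.073,0.042,-0.022],[-0.073,0.042,-0.022],[-0.073,0.042,-0.022],[-0.073,0.042,-0.022],[0,0,0],[0.048,0.083,0],[0.048,0.083,0],[0.048,0.083,0],[0.048,0.083,0],[0.048,0.083,0],[0.048,0.083,0],[0.048,0.083,0],[0.048,0.083,0],[0,0,0],[0,0,0],[0,0,0]], rotation=[[0,0,0],[0,0,0],[0,0,0],[0,0,0],[0,0,0],[0,0,0],[0,0,0],[0,0,0],[0,0,0],[0,0,0],[0,0,0],[0,0,0],[0,0,0],[0,0,0],[0,0,0],[0,0,0]], jaw=[1,1,1,1,1,1,1,1,1,1,1,1,1,1,1,1])

```text
time_s: 10.12
eef_pos: [0.562, -0.0289, 0.0402]
eef_rot: [[0.012, -0.006, 1.0], [-0.866, 0.5, 0.013], [-0.5, -0.866, 0.001]]
ft_force: [-0.0, -0.3, -0.4]
width: 0.0491
```

Run:
```python
from h import *
np.set_printoptions(precision=4,suppress=True)
st=manip.get_state();p=np.array(st['eef_pos']);R=np.array(st['eef_rot']);print(p,st['ft_force'],R[1,2])
w=shot('wrist');f=w['frame']
# gap between heel edge and fence, and rails relative to heel sides
for u in(260,284,308): print(f[170:250,u].max(axis=1))
print('togo tool',R.T@(np.array([.5613,-.0281,.0298])-p)*10)
for v in(228,238,239,240): print('heel edge',v,ray(w,284,v,p[2]+.0222)[:2], 'as fence',ray(w,284,v,.034)[:2])
cv2.imwrite('pics/w6.png',cv2.resize(f[140:400,180:390],None,fx=2,fy=2)[:,:,::-1])
```

```text
[ 0.562  -0.0289  0.0402] [-0.0082 -0.3325 -0.3683] 0.013001002002367139
[ 72  73  74  72  74 125 232 237 236 235 236 236 235 236 236 236 235 236
 235 236 236 236 236 235 236 236 236 236 236 235 236 236 235 236 236 236
 236 236 235 236 236 236 235 236 236 236 236 236 236 235 211 232 239 239
 238 238 238 238 238 238 239 239 240 242 155 100 100 125 235 134  55  48
  50  49  51  50  51  51  51  50]
[237 236 236 234 233 234 233 233 233 233 234 233 233 233 234 234 233 233
 235 236 235 236 235 236 236 236 236 236 236 235 236 236 235 236 235 236
 236 236 235 235 235 235 236 235 235 236 236 236 236 235 212 234 239 239
 239 239 239 239 238 239 239 239 240 239 152 100 100 123 231 130  54  49
  51  50  51  52  51  51  51  53]
[ 85  86  85  84  82 108 226 233 231 231 231 230 230 230 230 230 230 230
 234 234 235 235 235 236 236 235 236 236 236 235 235 235 235 236 236 236
 236 236 236 235 236 236 236 235 236 236 236 236 236 235 216 234 239 239
 238 238 238 238 239 239 238 239 240 238 151 105 103 139 214 120  52  48
  50  51  50  50  50  49  50  50]
togo tool [ 0.0455  0.0943 -0.0066]
heel edge 228 [ 0.5615 -0.0088] as fence [ 0.5614 -0.0051]
heel edge 238 [ 0.5616 -0.0136] as fence [ 0.5615 -0.0108]
heel edge 239 [ 0.5616 -0.0141] as fence [ 0.5615 -0.0114]
heel edge 240 [ 0.5616 -0.0146] as fence [ 0.5615 -0.0119]
```

View pics/w6.png

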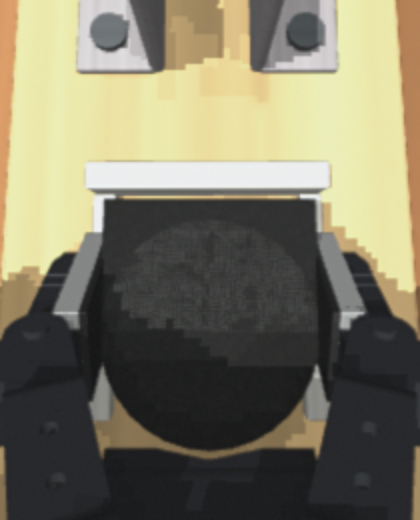

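The heel is between the rails in x, 5.7 mm short of the fence and about 10 mm above seating. I lower it gently.

Emit:
carry_out(dp=[[0.01,0.0173,-0.0066],[0.01,0.0173,0],[0.01,0.0173,0],[0.01,0.0173,0],[0,0,0],[0,0,0]], rotation=[[0,0,0],[0,0,0],[0,0,0],[0,0,0],[0,0,0],[0,0,0]], jaw=[1,1,1,1,1,1])

```text
time_s: 10.67
eef_pos: [0.5609, -0.0288, 0.0316]
eef_rot: [[0.011, -0.007, 1.0], [-0.866, 0.5, 0.013], [-0.5, -0.866, -0.0]]
ft_force: [0.5, -0.4, -1.4]
width: 0.0487
```

Emit:
carry_out(dp=[[0.005,0.0087,0],[0,0,0],[0,0,0]], rotation=[[0,0,0],[0,0,0],[0,0,0]], jaw=[1,1,1])

```text
time_s: 10.92
eef_pos: [0.561, -0.0289, 0.0308]
eef_rot: [[0.011, -0.006, 1.0], [-0.866, 0.5, 0.013], [-0.5, -0.866, 0.0]]
ft_force: [-0.4, 0.3, -1.6]
width: 0.0486
```

Emit:
carry_out(dp=[[0.005,0.0087,0],[0,0,0],[0,0,0]], rotation=[[0,0,0],[0,0,0],[0,0,0]], jaw=[1,1,1])

```text
time_s: 11.17
eef_pos: [0.561, -0.0289, 0.0298]
eef_rot: [[0.011, -0.006, 1.0], [-0.866, 0.5, 0.013], [-0.5, -0.866, 0.0]]
ft_force: [-0.4, 0.1, -0.6]
width: 0.0491
```

Emit:
carry_out(dp=[[0.005,0.0087,0],[0,0,0],[0,0,0]], rotation=[[0,0,0],[0,0,0],[0,0,0]], jaw=[1,1,1])

```text
time_s: 11.42
eef_pos: [0.561, -0.0288, 0.0297]
eef_rot: [[0.012, -0.006, 1.0], [-0.866, 0.5, 0.014], [-0.5, -0.866, 0.0]]
ft_force: [-3.3, -0.5, 5.7]
width: 0.0487
```

Emit:
carry_out(dp=[[0.005,0.0087,0],[0,0,0],[0,0,0]], rotation=[[0,0,0],[0,0,0],[0,0,0]], jaw=[1,1,1])

```text
time_s: 11.67
eef_pos: [0.561, -0.0288, 0.0297]
eef_rot: [[0.012, -0.006, 1.0], [-0.866, 0.501, 0.014], [-0.501, -0.866, 0.001]]
ft_force: [-5.5, -1.6, 10.0]
width: 0.049
```

Contact was felt at z 0.0297, exactly as expected for the seated heel, at about 5 N/mm. I ease the pressure and slide towards the fence.

Emit:
carry_out(dp=[[-0.007,-0.012,0],[-0.00866,0.005,0],[-0.00866,0.005,0],[-0.00866,0.005,0],[-0.00866,0.005,0],[0,0,0],[0,0,0]], rotation=[[0,0,0],[0,0,0],[0,0,0],[0,0,0],[0,0,0],[0,0,0],[0,0,0]], jaw=[1,1,1,1,1,1,1])

```text
time_s: 12.25
eef_pos: [0.5615, -0.025, 0.0297]
eef_rot: [[0.012, -0.005, 1.0], [-0.866, 0.5, 0.013], [-0.5, -0.866, 0.002]]
ft_force: [1.0, -2.7, 4.7]
width: 0.0487
```

Emit:
carry_out(dp=[[-0.00866,0.005,0],[0,0,0],[0,0,0]], rotation=[[0,0,0],[0,0,0],[0,0,0]], jaw=[1,1,1])

```text
time_s: 12.5
eef_pos: [0.5615, -0.024, 0.0297]
eef_rot: [[0.012, -0.005, 1.0], [-0.866, 0.5, 0.013], [-0.5, -0.866, 0.002]]
ft_force: [0.6, -2.7, 6.0]
width: 0.0492
```

Emit:
carry_out(dp=[[-0.00866,0.005,0],[0,0,0],[0,0,0]], rotation=[[0,0,0],[0,0,0],[0,0,0]], jaw=[1,1,1])

```text
time_s: 12.75
eef_pos: [0.5615, -0.0235, 0.0297]
eef_rot: [[0.012, -0.005, 1.0], [-0.867, 0.499, 0.012], [-0.499, -0.867, 0.002]]
ft_force: [0.5, -4.9, 6.5]
width: 0.0488
```

Emit:
carry_out(dp=[[-0.00866,0.005,0],[0,0,0],[0,0,0]], rotation=[[0,0,0],[0,0,0],[0,0,0]], jaw=[1,1,1])

```text
time_s: 13.0
eef_pos: [0.5615, -0.0234, 0.0298]
eef_rot: [[0.011, -0.004, 1.0], [-0.867, 0.497, 0.012], [-0.497, -0.868, 0.002]]
ft_force: [-1.1, -8.4, 5.7]
width: 0.049
```

Run:
```python
from h import *
st=manip.get_state();p=np.array(st['eef_pos']);print(p,st['ft_force'])
w=shot('wrist','w7');f=w['frame']
for u in(250,284,318): print(f[215:248,u].max(axis=1))
for v in(236,237,238,239,240): print(v,'heel z.052',ray(w,284,v,.052)[1],'fence z.034',ray(w,284,v,.034)[1])
```

```text
[ 0.56154096 -0.02341078  0.02975583] [-1.13154852 -8.43511903  5.73914666]
[235 235 235 236 235 235 235 235 236 235 236 235 194 228 238 239 239 238
 238 238 238 239 240 244 139  55  45  49  49  50  50  49  49]
[236 235 235 235 235 235 235 235 235 235 236 235 214 232 239 239 238 238
 238 238 238 238 240 244 139  55  49  51  51  50  51  53  51]
[235 235 235 235 235 235 235 235 236 235 236 235 201 233 239 239 238 238
 238 238 238 238 240 242 155  70  49  50  50  50  51  50  51]
236 heel z.052 -0.007181903318835482 fence z.034 -0.005323342900426971
237 heel z.052 -0.007657649056423167 fence z.034 -0.005858673422198032
238 heel z.052 -0.008132781089830728 fence z.034 -0.006393313376396963
239 heel z.052 -0.00860730060579519 fence z.034 -0.006927264098393683
240 heel z.052 -0.009081208787995768 fence z.034 -0.007460526920117342
```

The stop is felt: 8.4 N with no further motion, and the flat face is flush at the fence. I relieve the push, open and back off along the tool.

Emit:
carry_out(dp=[[0.0087,-0.005,0],[-0.003,-0.005,0],[0,0,0],[0,0,0],[0,0,0],[0,0,0],[0,0,0],[0,0,0],[0,0,0],[0,0,0],[0,0,0]], rotation=[[0,0,0],[0,0,0],[0,0,0],[0,0,0],[0,0,0],[0,0,0],[0,0,0],[0,0,0],[0,0,0],[0,0,0],[0,0,0]], jaw=[1,1,1,0.3,0.2,0.1,0,0,0,0,0])

```text
time_s: 13.97
eef_pos: [0.5609, -0.0227, 0.0297]
eef_rot: [[0.011, -0.007, 1.0], [-0.866, 0.5, 0.013], [-0.5, -0.866, -0.0]]
ft_force: [-0.3, 0.4, -0.1]
width: 0.0855
```

Emit:
carry_out(dp=[[0,-0.1,0],[0,-0.1,0],[0,-0.1,0],[0,-0.2,0],[0,-0.2,0],[0,-0.2,0],[0,-0.2,0],[0,-0.2,0],[0,0,0],[0,0,0]], rotation=[[0,0,0],[0,0,0],[0,0,0],[0,0,0],[0,0,0],[0,0,0],[0,0,0],[0,0,0],[0,0,0],[0,0,0]], jaw=[0,0,0,0,0,0,0,0,0,0])

```text
time_s: 14.8
eef_pos: [0.5625, -0.0889, 0.144]
eef_rot: [[0.012, -0.003, 1.0], [-0.867, 0.499, 0.012], [-0.499, -0.867, 0.003]]
ft_force: [0.8, 0.6, -0.8]
width: 0.0858
```

Run:
```python
from h import *
np.set_printoptions(precision=4,suppress=True)
st=manip.get_state();print(st['eef_pos'],st['ft_force'],st['width'])
w=shot('wrist','w8');s=shot('side','s8');f=w['frame']
o=np.array([.5611,-.008,0]);jx=np.array([1,.013,0]);jy=np.array([-.013,1,0])
for n,x,y,z in(('heelL',-.025,0,.052),('heelR',.025,0,.052),('back',0,-.055,.052),('fL',-.035,0,.034),('fR',.035,0,.034)): print(n,proj(w,o+x*jx+y*jy+[0,0,z]))
c=proj(s,[.558,.067,.1]).astype(int);print(c)
a=cv2.resize(s['frame'][c[1]-60:c[1]+60,c[0]-60:c[0]+60],(420,420),interpolation=cv2.INTER_CUBIC)
cv2.imwrite('pics/v8.png',np.hstack([f[:,160:420],a])[:,:,::-1])
t=shot('top')
for n,c in(('top',t),('side',s),('wrist',w)):
    h=cv2.cvtColor(c['frame'],cv2.COLOR_RGB2HSV)
    m=(((h[...,0]<6)|(h[...,0]>172))&(h[...,1]>170)&(h[...,2]>90)).astype(np.uint8)
    k,l,q,ce=cv2.connectedComponentsWithStats(m)
    for i in range(1,k):
        if q[i,4]>15: print(n,q[i],ce[i])
```

```text
[ 0.5625 -0.0889  0.144 ] [ 0.7735  0.5953 -0.7505] 0.08584448478535142
heelL [255.3584 176.7451]
heelR [311.6537 176.7513]
back [283.5386 238.7161]
fL [246.5098 182.3867]
fR [320.4644 182.3902]
[250 250]
top [157 210  22   5  80] [167.125 211.975]
side [213 255  18  10  76] [221.2105 259.6974]
```

View pics/v8.png

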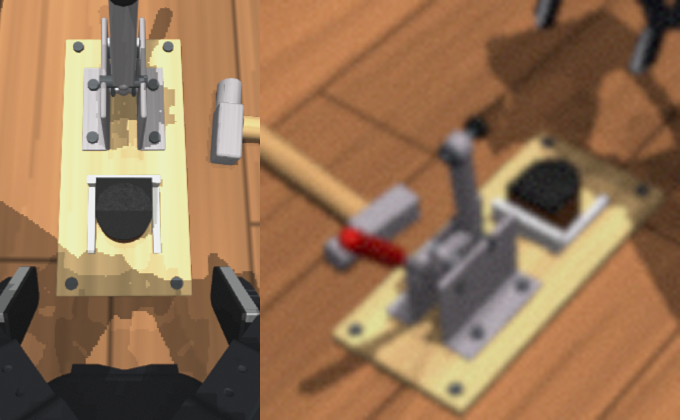

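The heel is seated in the nest against the fence, square between the rails, and the clamp is still open. That view is 9 of 12. Next I triangulate the red grip from the top (167,212) and side (221,260) views.

Run:
```python
from h import *
np.set_printoptions(precision=4,suppress=True)
t=shot('top');s=shot('side')
g=tri(line(t,167.1,212),line(s,221.2,259.7));print('grip mid',g,proj(t,g),proj(s,g))
jy=np.array([-.013,1,0]);o=np.array([.5611,-.008,0])+.075*jy;print('origin',o)
pv=o+.04*jy+[0,0,.065];d=g-pv;print('pivot',pv,'dist',np.linalg.norm(d),'ang',np.degrees(np.arctan2(d[2],d@jy)))
for a in range(40,76,5):
    r=np.radians(a);q=pv+.115*(np.cos(r)*jy+[0,0,np.sin(r)]);print(a,proj(t,q),proj(s,q))
# plane intersection x=.5595 for side view ends
def yz(u,v):
    a,b=line(s,u,v);return a+b*((pv[0]-a[0])/b[0])
for e in((213,256),(231,264),(221.2,259.7)):print(yz(*e))
st=manip.get_state();print(st['eef_pos'],st['joints'])
```

```text
grip mid [0.5577 0.175  0.1612] [166.8785 211.6807] [221.6447 259.7529]
origin [0.5601 0.067  0.    ]
pivot [0.5596 0.107  0.065 ] dist 0.11787392109337301 ang 54.727594110798
40 [161.2741 211.9108] [216.7769 270.5525]
45 [163.1648 211.7186] [218.3196 266.8855]
50 [165.3295 211.5458] [220.0491 263.2269]
55 [167.7524 211.3942] [221.9491 259.6118]
60 [170.4147 211.2654] [224.0009 256.0746]
65 [173.2944 211.1608] [226.1845 252.6489]
70 [176.367  211.0816] [228.4784 249.3665]
75 [179.6055 211.0288] [230.8601 246.2573]
[0.5596 0.1999 0.1956]
[0.5596 0.1422 0.1143]
[0.5596 0.1747 0.1599]
[ 0.5612 -0.0871  0.141 ] [-0.4834  0.1604  1.3965  0.4715  1.8259 -0.4316]
```

The triangulated grip middle is 118 mm from the pivot at 54.7°, in range (120 mm, 48–72°). I lift, shut the jaws, straighten the tool and go over the clamp to above the handle.

Emit:
carry_out(dp=[[-0.095,-0.165,0],[-0.095,-0.165,0],[-0.095,-0.165,0],[-0.095,-0.165,0],[-0.095,-0.165,0],[-0.095,-0.165,0],[-0.095,-0.165,0],[-0.095,-0.165,0],[-0.095,-0.165,0],[-0.095,-0.165,0],[0,0,0],[0,0,0],[0,0,0],[0,0,0],[0,0,0],[0,0,0],[0,0,0]], rotation=[[0,0,0],[0,0,0],[0,0,0],[0,0,0],[0,0,0],[0,0,0],[0,0,0],[0,0,0],[0,0,0],[0,0,0],[0,0,-1],[0,0,-1],[0,0,-1],[0,0,-1],[0,0,-1],[0,0,0],[0,0,0]], jaw=[0,0,0,0,0,0,0.5,1,1,1,1,1,1,1,1,1,1])

```text
time_s: 16.47
eef_pos: [0.5617, -0.086, 0.3324]
eef_rot: [[0.016, -0.0, 1.0], [-1.0, 0.002, 0.016], [-0.002, -1.0, -0.0]]
ft_force: [0.4, 0.8, 0.5]
width: -0.0004
```

Emit:
carry_out(dp=[[-0.2,0,0],[-0.2,0,0],[-0.2,0,0],[-0.2,0,0],[-0.2,0,0],[-0.2,0,0],[-0.2,0,0],[-0.2,0,0],[-0.2,0,0],[-0.2,0,0],[-0.2,0,0],[-0.17,0,0],[0,0,0],[0,0,0],[0,0,0]], rotation=[[0,0,0],[0,0,0],[0,0,0],[0,0,0],[0,0,0],[0,0,0],[0,0,0],[0,0,0],[0,0,0],[0,0,0],[0,0,0],[0,0,0],[0,0,0],[0,0,0],[0,0,0]], jaw=[1,1,1,1,1,1,1,1,1,1,1,1,1,1,1])

```text
time_s: 17.72
eef_pos: [0.5589, 0.1478, 0.332]
eef_rot: [[0.012, -0.002, 1.0], [-1.0, 0.0, 0.012], [-0.0, -1.0, -0.002]]
ft_force: [-0.6, -0.1, 0.1]
width: -0.0002
```

Run:
```python
from h import *
np.set_printoptions(precision=4,suppress=True)
st=manip.get_state();print(st['eef_pos'],st['eef_rot'],st['joints'],st['ft_force'],st['width'])
```

```text
[0.5589 0.1478 0.332 ] [[ 0.0116 -0.0017  0.9999]
 [-0.9999  0.0003  0.0116]
 [-0.0003 -1.     -0.0017]] [0.1992 0.0791 1.063  0.0007 2.0011 0.1879] [-0.6112 -0.1094  0.0744] -0.000186443770127016
```

Emit:
carry_out(dp=[[0,0.13,0],[0,0.13,0],[0,0.13,0],[0,0.13,0],[0,0.13,0],[0,0.13,0],[0,0.13,0],[0,0.13,0],[0,0.13,0],[0,0.13,0],[0,0.13,0],[0,0.12,0],[0,0,0],[0,0,0]], rotation=[[0,0,0],[0,0,0],[0,0,0],[0,0,0],[0,0,0],[0,0,0],[0,0,0],[0,0,0],[0,0,0],[0,0,0],[0,0,0],[0,0,0],[0,0,0],[0,0,0]], jaw=[1,1,1,1,1,1,1,1,1,1,1,1,1,1])

```text
time_s: 18.88
eef_pos: [0.5583, 0.1486, 0.1768]
eef_rot: [[0.013, -0.002, 1.0], [-1.0, -0.0, 0.013], [0.0, -1.0, -0.002]]
ft_force: [-0.4, 1.2, 1.1]
width: -0.0
```

Emit:
carry_out(dp=[[-0.045,0.036,0],[-0.045,0.036,0],[-0.045,0.036,0],[-0.045,0.036,0],[0,0,0],[0,0,0]], rotation=[[0,0,0],[0,0,0],[0,0,0],[0,0,0],[0,0,0],[0,0,0]], jaw=[1,1,1,1,1,1])

```text
time_s: 19.38
eef_pos: [0.5582, 0.1674, 0.163]
eef_rot: [[0.014, -0.001, 1.0], [-1.0, -0.0, 0.014], [0.0, -1.0, -0.001]]
ft_force: [-0.5, 0.2, 0.1]
width: 0.0
```

Emit:
carry_out(dp=[[-0.042,0.033,0],[-0.042,0.033,0],[-0.037,0.037,0],[-0.037,0.037,0],[0,0,0],[0,0,0]], rotation=[[0,0,0],[0,0,0],[0,0,0],[0,0,0],[0,0,0],[0,0,0]], jaw=[1,1,1,1,1,1])

```text
time_s: 19.88
eef_pos: [0.5579, 0.183, 0.1487]
eef_rot: [[0.014, -0.001, 1.0], [-1.0, -0.0, 0.014], [0.0, -1.0, -0.001]]
ft_force: [0.4, 0.9, -0.4]
width: 0.0
```

Run:
```python
from h import *
np.set_printoptions(precision=4,suppress=True)
st=manip.get_state();print(st['eef_pos'],st['ft_force'])
s=shot('side');c=(245,255)
cv2.imwrite('pics/v9.png',cv2.resize(s['frame'][c[1]-75:c[1]+60,c[0]-70:c[0]+70],(560,540),interpolation=cv2.INTER_CUBIC)[:,:,::-1])
```

```text
[0.5579 0.183  0.1487] [ 0.4337  0.8881 -0.4459]
```

View pics/v9.png

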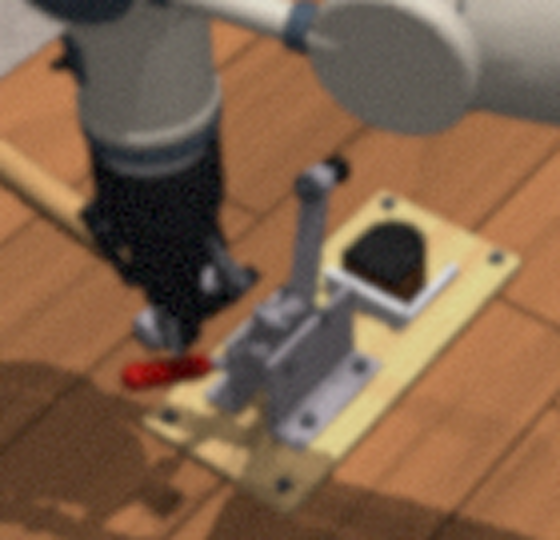

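The shut fingertips lie on the red grip and the handle is coming down, with the arm already swinging. The heel is still seated. I continue along the arc.

Emit:
carry_out(dp=[[-0.031,0.04,0],[-0.031,0.04,0],[-0.031,0.04,0],[-0.031,0.04,0],[0,0,0]], rotation=[[0,0,0],[0,0,0],[0,0,0],[0,0,0],[0,0,0]], jaw=[1,1,1,1,1])

```text
time_s: 20.35
eef_pos: [0.5574, 0.1957, 0.1317]
eef_rot: [[0.014, -0.002, 1.0], [-1.0, -0.0, 0.014], [0.0, -1.0, -0.002]]
ft_force: [-0.7, -0.5, -0.4]
width: -0.0001
```

Emit:
carry_out(dp=[[-0.028,0.045,0],[-0.028,0.045,0],[0,0,0]], rotation=[[0,0,0],[0,0,0],[0,0,0]], jaw=[1,1,1])

```text
time_s: 20.6
eef_pos: [0.5575, 0.2011, 0.1229]
eef_rot: [[0.013, -0.002, 1.0], [-1.0, -0.0, 0.013], [0.0, -1.0, -0.002]]
ft_force: [-0.3, -0.5, 0.1]
width: 0.0002
```

Emit:
carry_out(dp=[[-0.024,0.047,0],[-0.024,0.047,0],[0,0,0]], rotation=[[0,0,0],[0,0,0],[0,0,0]], jaw=[1,1,1])

```text
time_s: 20.85
eef_pos: [0.5574, 0.2058, 0.1135]
eef_rot: [[0.013, -0.002, 1.0], [-1.0, -0.0, 0.013], [0.0, -1.0, -0.002]]
ft_force: [0.5, 0.2, -0.6]
width: 0.0002
```

Emit:
carry_out(dp=[[-0.013,0.032,0],[-0.013,0.032,0],[-0.013,0.032,0],[0,0,0]], rotation=[[0,0,0],[0,0,0],[0,0,0],[0,0,0]], jaw=[1,1,1,1])

```text
time_s: 21.18
eef_pos: [0.5575, 0.2095, 0.1043]
eef_rot: [[0.013, -0.001, 1.0], [-1.0, -0.0, 0.013], [0.0, -1.0, -0.001]]
ft_force: [-0.0, -0.7, 0.0]
width: 0.0001
```

Emit:
carry_out(dp=[[-0.01,0.025,0],[-0.01,0.025,0],[0,0,0]], rotation=[[0,0,0],[0,0,0],[0,0,0]], jaw=[1,1,1])

```text
time_s: 21.43
eef_pos: [0.5577, 0.2115, 0.0997]
eef_rot: [[0.013, -0.001, 1.0], [-1.0, -0.0, 0.013], [0.0, -1.0, -0.001]]
ft_force: [-0.6, 0.3, -0.6]
width: -0.0001
```

Emit:
carry_out(dp=[[-0.007,0.025,0],[-0.007,0.025,0],[0,0,0]], rotation=[[0,0,0],[0,0,0],[0,0,0]], jaw=[1,1,1])

```text
time_s: 21.68
eef_pos: [0.5576, 0.2128, 0.0946]
eef_rot: [[0.013, -0.001, 1.0], [-1.0, -0.0, 0.013], [0.0, -1.0, -0.001]]
ft_force: [0.1, -0.9, 0.3]
width: 0.0
```

Emit:
carry_out(dp=[[-0.006,0.025,0],[-0.006,0.025,0],[0,0,0]], rotation=[[0,0,0],[0,0,0],[0,0,0]], jaw=[1,1,1])

```text
time_s: 21.93
eef_pos: [0.5578, 0.2141, 0.09]
eef_rot: [[0.013, -0.0, 1.0], [-1.0, 0.0, 0.013], [-0.0, -1.0, -0.0]]
ft_force: [0.7, -0.8, 1.7]
width: 0.0002
```

Emit:
carry_out(dp=[[-0.004,0.025,0],[-0.004,0.025,0],[0,0,0]], rotation=[[0,0,0],[0,0,0],[0,0,0]], jaw=[1,1,1])

```text
time_s: 22.18
eef_pos: [0.5581, 0.215, 0.0858]
eef_rot: [[0.013, 0.001, 1.0], [-1.0, 0.0, 0.013], [-0.0, -1.0, 0.001]]
ft_force: [0.0, 0.1, 5.3]
width: -0.0001
```

Run:
```python
from h import *
np.set_printoptions(precision=4,suppress=True)
st=manip.get_state();print(st['eef_pos'],st['ft_force'])
s=shot('side');h=cv2.cvtColor(s['frame'],cv2.COLOR_RGB2HSV)
m=(((h[...,0]<6)|(h[...,0]>172))&(h[...,1]>170)&(h[...,2]>80)).astype(np.uint8)
k,l,q,ce=cv2.connectedComponentsWithStats(m)
pv=np.array([.5596,.107,.065])
for i in range(1,k):
    if q[i,4]>15:
        print(q[i],ce[i]);a,b=line(s,*ce[i]);p=a+b*((pv[0]-a[0])/b[0]);d=p-pv;print(p,np.degrees(np.arctan2(d[2],d[1])))
cv2.imwrite('pics/v10.png',cv2.resize(s['frame'][180:315,175:315],(560,540),interpolation=cv2.INTER_CUBIC)[:,:,::-1])
```

```text
[0.5581 0.215  0.0858] [0.0098 0.13   5.2845]
[218 284   7   9  31] [220.4194 287.4194]
[0.5596 0.1892 0.0663] 0.9131310900901562
[200 294  12  11  77] [205.6623 299.0649]
[0.5596 0.2438 0.0751] 4.217932662198218
```

View pics/v10.png

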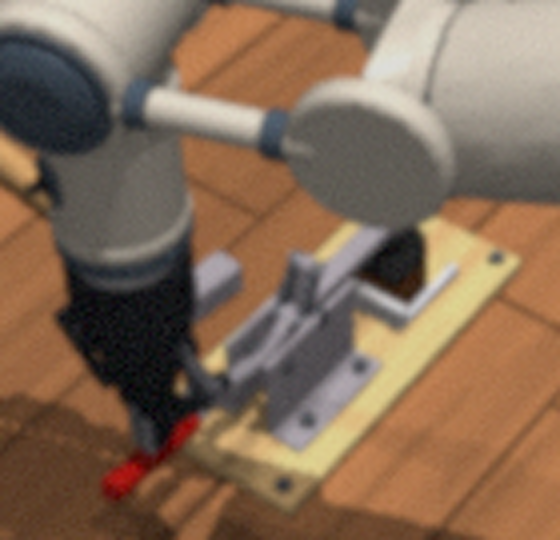

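The foot is coming onto the heel, the handle is at about 4° and the resistance has started (5 N). View 11. I feel on in small steps.

Emit:
carry_out(dp=[[-0.005,0.025,0],[-0.005,0.025,0],[0,0,0]], rotation=[[0,0,0],[0,0,0],[0,0,0]], jaw=[1,1,1])

```text
time_s: 22.48
eef_pos: [0.5582, 0.2158, 0.0812]
eef_rot: [[0.013, 0.001, 1.0], [-1.0, 0.0, 0.013], [-0.0, -1.0, 0.001]]
ft_force: [-0.5, -0.5, 8.3]
width: 0.0001
```

Emit:
carry_out(dp=[[-0.008,0.025,0],[-0.008,0.025,0],[0,0,0]], rotation=[[0,0,0],[0,0,0],[0,0,0]], jaw=[1,1,1])

```text
time_s: 22.73
eef_pos: [0.5583, 0.2166, 0.0763]
eef_rot: [[0.012, 0.002, 1.0], [-1.0, -0.001, 0.012], [0.001, -1.0, 0.002]]
ft_force: [0.6, -4.0, 7.5]
width: 0.0005
```

Emit:
carry_out(dp=[[-0.008,0.02,0],[-0.008,0.02,0],[0,0,0]], rotation=[[0,0,0],[0,0,0],[0,0,0]], jaw=[1,1,1])

```text
time_s: 22.98
eef_pos: [0.5584, 0.2177, 0.0724]
eef_rot: [[0.012, 0.002, 1.0], [-1.0, -0.002, 0.012], [0.002, -1.0, 0.002]]
ft_force: [-1.5, -4.4, 7.3]
width: -0.0004
```

Emit:
carry_out(dp=[[-0.003,0.02,0],[-0.003,0.02,0],[0,0,0]], rotation=[[0,0,0],[0,0,0],[0,0,0]], jaw=[1,1,1])

```text
time_s: 23.23
eef_pos: [0.5583, 0.2183, 0.0681]
eef_rot: [[0.012, 0.001, 1.0], [-1.0, -0.002, 0.012], [0.002, -1.0, 0.001]]
ft_force: [-1.0, -4.0, 6.0]
width: -0.0001
```

Emit:
carry_out(dp=[[-0.003,0.02,0],[-0.003,0.02,0],[0,0,0]], rotation=[[0,0,0],[0,0,0],[0,0,0]], jaw=[1,1,1])

```text
time_s: 23.48
eef_pos: [0.5581, 0.2194, 0.0636]
eef_rot: [[0.012, 0.001, 1.0], [-1.0, -0.001, 0.012], [0.001, -1.0, 0.001]]
ft_force: [0.6, -2.9, 5.2]
width: 0.0001
```

Emit:
carry_out(dp=[[-0.003,0.02,0],[0,0,0],[0,0,0]], rotation=[[0,0,0],[0,0,0],[0,0,0]], jaw=[1,1,1])

```text
time_s: 23.73
eef_pos: [0.5577, 0.2206, 0.0609]
eef_rot: [[0.013, -0.0, 1.0], [-1.0, 0.0, 0.013], [-0.0, -1.0, -0.0]]
ft_force: [1.2, -0.0, 1.4]
width: 0.0003
```

The resistance dropped from 8 to 1.4 N, so the over-center point looks passed. I feel for the stop in 1–2 mm steps.

Emit:
carry_out(dp=[[0,0.02,0],[0,0,0],[0,0,0]], rotation=[[0,0,0],[0,0,0],[0,0,0]], jaw=[1,1,1])

```text
time_s: 23.98
eef_pos: [0.5571, 0.2207, 0.0584]
eef_rot: [[0.013, -0.002, 1.0], [-1.0, 0.0, 0.013], [-0.0, -1.0, -0.002]]
ft_force: [-0.2, 0.8, -1.6]
width: 0.0
```

Emit:
carry_out(dp=[[0,0.015,0],[0,0,0],[0,0,0]], rotation=[[0,0,0],[0,0,0],[0,0,0]], jaw=[1,1,1])

```text
time_s: 24.23
eef_pos: [0.5575, 0.2206, 0.0574]
eef_rot: [[0.013, -0.001, 1.0], [-1.0, -0.0, 0.013], [0.0, -1.0, -0.001]]
ft_force: [0.5, 0.1, 0.2]
width: 0.0004
```

Emit:
carry_out(dp=[[0,0.015,0],[0,0,0],[0,0,0]], rotation=[[0,0,0],[0,0,0],[0,0,0]], jaw=[1,1,1])

```text
time_s: 24.48
eef_pos: [0.5577, 0.2205, 0.0562]
eef_rot: [[0.013, -0.0, 1.0], [-1.0, -0.0, 0.013], [0.0, -1.0, -0.0]]
ft_force: [-0.4, -0.2, 0.8]
width: -0.0002
```

Emit:
carry_out(dp=[[0,0.01,0],[0,0,0],[0,0,0]], rotation=[[0,0,0],[0,0,0],[0,0,0]], jaw=[1,1,1])

```text
time_s: 24.73
eef_pos: [0.5579, 0.2206, 0.0556]
eef_rot: [[0.013, 0.0, 1.0], [-1.0, 0.0, 0.013], [-0.0, -1.0, 0.0]]
ft_force: [-0.9, 0.2, -0.2]
width: 0.0002
```

Emit:
carry_out(dp=[[0,0.01,0],[0,0,0],[0,0,0]], rotation=[[0,0,0],[0,0,0],[0,0,0]], jaw=[1,1,1])

```text
time_s: 24.98
eef_pos: [0.5581, 0.2206, 0.0552]
eef_rot: [[0.013, 0.001, 1.0], [-1.0, 0.0, 0.013], [-0.0, -1.0, 0.001]]
ft_force: [0.3, -0.8, 5.2]
width: -0.0
```

Emit:
carry_out(dp=[[0,0.01,0],[0,0,0],[0,0,0]], rotation=[[0,0,0],[0,0,0],[0,0,0]], jaw=[1,1,1])

```text
time_s: 25.23
eef_pos: [0.5585, 0.2206, 0.055]
eef_rot: [[0.013, 0.002, 1.0], [-1.0, 0.0, 0.013], [-0.0, -1.0, 0.002]]
ft_force: [-1.0, -1.8, 8.0]
width: -0.0001
```

The stop is felt: z stalls at 0.055 while the force rises from 5 to 8 N, about 36 mm below first resistance, as described. I withdraw upward and check that it holds.

Emit:
carry_out(dp=[[0,-0.02,0],[0,-0.05,0],[0,-0.1,0],[0,-0.2,0],[0,-0.25,0],[0,-0.25,0],[0,-0.25,0],[0,-0.25,0],[0,-0.25,0],[0,-0.25,0],[0,0,0],[0,0,0]], rotation=[[0,0,0],[0,0,0],[0,0,0],[0,0,0],[0,0,0],[0,0,0],[0,0,0],[0,0,0],[0,0,0],[0,0,0],[0,0,0],[0,0,0]], jaw=[1,1,1,1,1,1,1,1,1,1,1,1])

```text
time_s: 26.23
eef_pos: [0.5584, 0.2208, 0.243]
eef_rot: [[0.013, 0.004, 1.0], [-1.0, 0.001, 0.013], [-0.001, -1.0, 0.004]]
ft_force: [-0.3, -0.6, -0.6]
width: 0.0
```

Run:
```python
from h import *
np.set_printoptions(precision=4,suppress=True)
st=manip.get_state();print(st['eef_pos'],st['ft_force'],st['time_s'])
s=shot('side');t=shot('top');h=cv2.cvtColor(s['frame'],cv2.COLOR_RGB2HSV)
m=(((h[...,0]<6)|(h[...,0]>172))&(h[...,1]>170)&(h[...,2]>80)).astype(np.uint8)
k,l,q,ce=cv2.connectedComponentsWithStats(m);pv=np.array([.5596,.107,.065])
for i in range(1,k):
    if q[i,4]>15:
        print(q[i],ce[i]);a,b=line(s,*ce[i]);p=a+b*((pv[0]-a[0])/b[0]);d=p-pv;print(p,np.degrees(np.arctan2(d[2],d[1])))
cv2.imwrite('pics/v12.png',np.hstack([cv2.resize(x,(400,400),interpolation=cv2.INTER_CUBIC) for x in(s['frame'][180:315,180:315],t['frame'][165:265,145:345][:, :])])[:,:,::-1])
```

```text
[0.5584 0.2208 0.243 ] [-0.3019 -0.5517 -0.5928] 26.2333
[202 289  24  26 201] [213.4876 301.1095]
[0.5596 0.2194 0.0408] -12.164760628321817
```

View pics/v12.png

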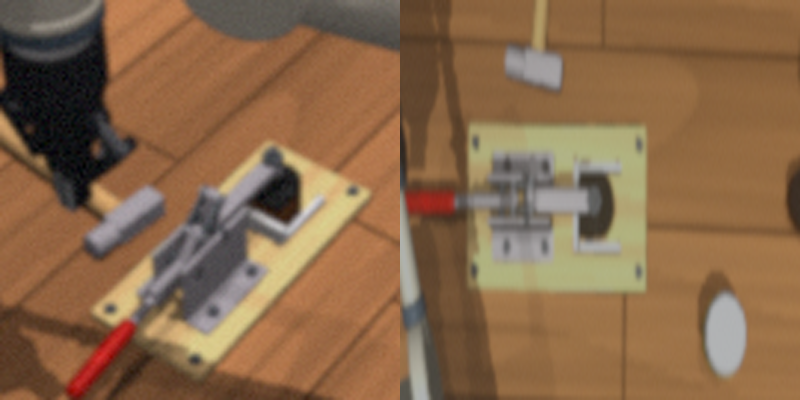

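The handle stays down by itself at -12° with the hand off. The foot is on the heel, the heel is against the fence, and the tin and hammer have not moved. I'm handing in.

```bash
python3 -c "
from bench import manip
print(manip.job_done())"
```

```text
the job is handed in; nothing more can be done
None
```

The heel is in the nest against the fence, the toggle clamp is locked on it by itself, and the job was handed in at about 26 s of the 72 s allowed.

- **Heel:** I took the leftmost of the four look-alikes and gripped it by its parallel sides with the tool leaning 30° back from the clamp. I set it down at the expected height and slid it to the fence, where I felt a stop at about 8 N. Pictures after release showed it square between the rails with the clamp still open.
- **Clamp:** I pushed the handle down with shut fingertips. Resistance peaked at about 8 N and fell away past the over-center point. The stop came at fingertip height 55 mm, where I pressed to about 8 N.
- **Last checks:** With the hand 190 mm clear, the handle stayed at about -12°, inside the given stop range. The foot was on the heel, and the tin and hammer looked untouched.
- **Not checked:** I could not measure the foot's clamping force directly. The dish was outside the last close view, but the arm never went near it.
- **Disagreement:** The camera's estimate of the fence contact was about 1 mm off the felt contact, within the 2 mm calibration error.

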